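# Shut and lock the sprung test jig

### The arm

A 6-joint arm with a two-finger parallel gripper is mounted at the origin on the work surface. World frame = base frame: x ahead of the robot, y to its left, z up, the work surface at z = 0. Lengths are in m, angles in rad, forces in N, time in s.
With the tool pointing down it reaches from about 0.375 to 0.975 m from the base axis. Payload 3.8 kg.
Tool frame: the origin (TCP) lies at the very end of the fingers, on their centre line; the grasp point (between the pads) lies 19 mm behind it; z points along the fingers, y is the line along which they close (so a half turn about z gives the same grasp; the last joint's range is limited). The gripper opens to 85 mm and grips with 20 to 120 N. Pads are 22 mm wide; open, the fingers measure 114 mm over their backs; the gripper's body (76 mm by 85 mm) begins 54 mm behind the grasp point. The pads swing forward as they close: fully open they stand 13 mm farther back than shut.
Start: joints at [1.111, 0.264, 1.604, -0, 1.274, -0.037], TCP at [0.277, 0.616, 0.231] pointing down, gripper open.
Joint ranges: [-2.63, 2.63], [-0.94, 2.18], [0.31, 2.57], [-1.31, 4.45], [0, 2.66], [-2.55, 2.55]. Speed limits (rad/s): [2.57, 2.57, 3.14, 3.14, 3.14, 3.14].

### API

Orientations are given as a rotation vector (axis times angle).
In Python, from workcell import read_state, read_camera, calibration, finish_job gives the robot as it stands.
- The arm moves only by the tool step_arm, never from a script. Its argument "commands" is a list of rows, each an object of numbers: "fingers": the gripper's target within -1 to 1 (shut at 1, half-way at 0, fully open at -1); "dx", "dy", "dz": the shift along the tool's x, y, z in m; "roll": the turn about the tool's z in degrees. In form: [{"fingers": .., "dx": .., "dy": .., "dz": .., "roll": ..}, ...]. A call has 1 to 8 rows; each row is the pose to reach, as a shift and turn from the pose commanded when the call began, along the tool's axes at that moment; what a row does not reach only later rows make up. A row lasts 1/8 s, in which the tool goes at most 62.5 mm and 10.7 degrees, less where a joint would pass 70% of its speed; a pose out of reach is approached as far as the arm can. A call with a gripper value outside its range is refused whole. The fingers move at their own pace and stop on an object; "squeeze" is the grip in N (left out, the last holds). Time passes only in rows, so rows that repeat a pose let the fingers close. It gives the time, the measured TCP pose, the force, the opening and the grip force at its end, in the units of the state.
- read_state(): the state, without advancing time (a new reading comes with each control period).
- read_camera(name): name is "scene" or "top"; returns (picture, depth): 480x640x3 uint8, blue, green, red; 480x640 float32, m along the optical axis (not along the pixel's ray), 0 where there is no reading.
- calibration(name): a dict with "intrinsics" (3x3 intrinsics, pixels), "world_to_cam" (4x4, takes a point from world to camera coordinates). Camera axes: x right, y up, looking along -z (the intrinsics and any distortion apply to the point x, -y, -z); pixel columns grow to the right and rows downward; lengths in m; the calibration is good to about 2 mm. A picture is of the moment at which its call begins. calibration takes no time and is no camera call.
- finish_job(): hands the job in; it is judged then, once.
The state is a dict: "time": time; "q": joint angles; "joint_vel": joint speeds; "joint_torque": joint torques, N m; "tool_pos": TCP position; "tcp_rot": TCP orientation; "wrist_force": force on the tool from outside, world axes, zero at the start; "torque": the same for the moment, N m; "width": opening from 0.0 (shut) to 1.0 (fully open); "grip_force": force on a finger pad.
Only numpy, scipy, OpenCV 4.12 (cv2) and the standard library are available. Lean on these libraries where they do the work, as an engineer would, in place of code of your own. Each camera call takes 0.05 s, during which the arm holds its last target. There are 200 camera calls.

### The job

Push the sprung blue lid of the board test jig gently but fully shut and, while it is held down, turn its orange wing knob clockwise so that the hidden cam tongue swings under the frame edge, all the way to the knob's stop. Then let go: the lid must stay locked shut. Leave everything else on the bench where it lies, with nothing tipped over.

Things in the scene. Friction and masses are not known exactly. Their poses are not given: they have to be found in the camera images.
- jig: White test jig fixed to the bench: open box 200 (x) x 240 (y) x 70 mm high under a hinged blue lid. Origin: centre of its underside; x points from the front (knob side, nearer the robot) to the hinge at the rear, z up. Along the front, from x = -100 to -70 mm, runs the lip of a shimmed aluminium frame, 6 mm thick: the shut lid rests on it, the tongue goes under it.
- lid_hinge (a point): Middle of the lid's hinge line, fixed on the jig at x = +100 mm, y = 0, z = 70 mm; axes as the jig's. The lid turns about its y axis.
- lid (a joint): Lid angle, rad, growing as the front rises: a positive turn about y of lid_hinge. A spring holds it about 0.4 open and always pushes up: 6 to 10 N down at the knob keep it shut. The lip's height differs from jig to jig, so the lid meets it, firmly, anywhere from -0.03 to +0.03: found only by feel. Pressed to the lip, the tongue clears it by 2 mm; a few mm up, the tongue butts on it and the knob jams.
- lid_front (a point): Middle of the lid's top front edge; axes of the lid, x towards the hinge, z its outward normal. The lid is a plate 200 x 240 x 12 mm with a clear window in its rear half; at angle 0 its underside lies 70 mm above the bench. Let go, it swings up unless the tongue is under the lip. 10 to 25 N of push is plenty; over 70 N on the lip (push and tilting moment together) bends it.
- wing (a joint): Wing knob angle, rad, 0 to 2.0 (hard stop), growing clockwise seen from above the lid; starts between 0 and 0.35. Stays where it is left (0.06 N m friction, more while the tongue rubs on the lip). The tongue begins to pass under the lip at about 0.95 and holds the lid from about 1.2; at 2.0 it points straight at the front wall. Most wrists need two grasps for the whole turn.
- wing_grip (a point): Point on the knob's axis at grip height, 28 mm above the lid's top; the axis is 145 mm from the hinge line, mid-width. Moves with lid and knob: x along the wing, parallel to the tongue and towards its tip; z the lid's outward normal. The orange wing is an upright fin 55 long (x), 12 thick (y), from 10 to 42 mm above the lid, on a black hub 30 mm across and 10 mm high.
- tongue_tip (a point): Top of the tip of the hidden steel tongue, turning with the knob under the lid: 40 mm from the knob's axis, 8 mm below the lid's underside; axes as wing_grip. The tongue is 12 mm wide and 5 mm thick.
- dispenser: White plastic bottle with a blue cap, 52 mm in diameter, 110 mm high, standing; origin under its centre. Bystander.
- parts_cup: Steel cup, 68 mm in diameter, 60 mm high, standing; origin under its centre. Bystander.
- part_tray: Grey divided tray 120 x 90 x 22 mm; origin under its centre. Bystander.
- pen: Red pen 130 mm long, 10 mm thick, lying along its x. Bystander.
- screwdriver: Yellow-handled screwdriver 150 mm long, lying along its x. Bystander.
- tweezers: Steel tweezers about 130 mm long, lying along their x. Bystander.
- carrier: Black carrier plate 70 x 50 x 6 mm with a small green board on it, lying; origin under its centre. Bystander.

How it is judged:
By the outcome, as a careful person would: the job done as asked, in the order asked, and still so for the second after the job is handed in, with the robot touching nothing.
It also fails if it takes over 51 s, if anything falls off the work surface, if the arm or the gripper's body presses on something with over 40 N, if the wrist force passes 120 N, or if a joint passes its speed limit or range.

## Working session

There is one attempt and no reset: what is moved stays moved. The work goes in short steps, Python scripts to look and compute and a tool call to move; the robot and the scene stay as the last step left them, time stands still between calls to the robot, and variables do not carry over. Pictures are saved under pics/ and viewed, at most 10 in all, crops included, and the job is handed in when it is done.

Besides the shell and the picture viewer there is one more tool, called after "Emit:" in YAML: its name, and indented under it one key for each argument. step_arm: Moves the arm, as the interface text tells. Its arguments: {"type":"object","properties":{"commands":{"type":"array","items":{"type":"object","properties":{"fingers":{"type":"number"},"dx":{"type":"number"},"dy":{"type":"number"},"dz":{"type":"number"},"roll":{"type":"number"}}}},"squeeze":{"type":"number"}},"required":["commands"]}

```bash
mkdir -p pics
cat > h.py <<'E'
import numpy as np,cv2
from workcell import *
def pt(name,depth,u,v,r=2):
    c=calibration(name);K=np.array(c["intrinsics"]);T=np.linalg.inv(np.array(c["world_to_cam"]))
    w=depth[v-r:v+r+1,u-r:u+r+1];w=w[w>0];d=np.median(w)
    p=np.array([(u-K[0,2])/K[0,0]*d,-(v-K[1,2])/K[1,1]*d,-d,1]);return (T@p)[:3]
E
python3 - <<'E'
from h import *
print(read_state())
for n in("scene","top"):
    p,d=read_camera(n);cv2.imwrite(f"pics/{n}0.png",p);np.save(f"{n}0.npy",d)
    print({k:np.round(v,3).tolist() if not isinstance(v,str) else v for k,v in calibration(n).items()})
E
```

```text
{'time': 0.0, 'q': array([ 1.11109946e+00,  2.64802016e-01,  1.60538420e+00,  1.65516973e-05,
        1.27368690e+00, -3.68924055e-02]), 'joint_vel': array([-0.00074224, -0.00207509, -0.0008625 , -0.00138606, -0.00028034,
        0.00099587]), 'joint_torque': array([ 1.88937003e-03, -5.15115631e+01, -3.67320371e+01,  1.69972022e-04,
        1.27918075e-02,  2.05081119e-05]), 'tool_pos': array([0.27663249, 0.61490743, 0.22992359]), 'tcp_rot': array([-0.65909016, -3.07108698,  0.00346555]), 'wrist_force': array([-0.78192523, -1.01396033, -0.00337304]), 'torque': array([-0.02088852, -0.02746354,  0.00619594]), 'grip_force': 0.0, 'width': 1.0014890278769992}
{'intrinsics': [[434.149, 0.0, 316.371], [0.0, 434.149, 239.954], [0.0, 0.0, 1.0]], 'world_to_cam': [[-0.315, 0.949, -0.009, 0.141], [-0.547, -0.174, 0.819, 0.254], [0.776, 0.262, 0.574, -1.385], [0.0, 0.0, 0.0, 1.0]]}
{'intrinsics': [[516.612, 0.0, 320.222], [0.0, 516.612, 237.125], [0.0, 0.0, 1.0]], 'world_to_cam': [[-0.025, -1.0, 0.018, 0.057], [0.99, -0.022, 0.141, -0.569], [-0.14, 0.022, 0.99, -0.943], [0.0, 0.0, 0.0, 1.0]]}
```

View pics/scene0.png

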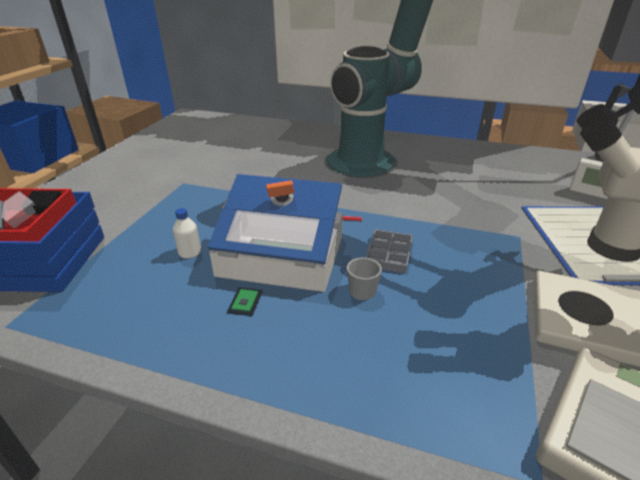

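View pics/top0.png

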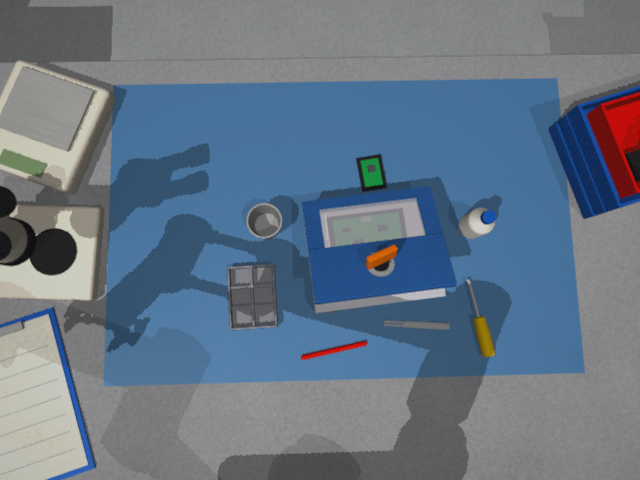

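The scene picture shows the jig with its lid open and the orange wing on it. In the top picture the wing is at (382,256), the lid's front corners at (316,305) and (456,286), and the rear corners at (303,202) and (432,188). Next I measure these from depth.

Run:
```python
from h import *
def cloud(n,m,d):
    c=calibration(n);K=np.array(c["intrinsics"]);T=np.linalg.inv(np.array(c["world_to_cam"]))
    v,u=np.nonzero(m&(d>0));z=d[v,u]
    return (T@np.array([(u-K[0,2])/K[0,0]*z,-(v-K[1,2])/K[1,1]*z,-z,np.ones_like(z)])).T[:,:3]
for n in("top","scene"):
    p=cv2.imread(f"pics/{n}0.png");d=np.load(f"{n}0.npy")
    h=cv2.cvtColor(p,cv2.COLOR_BGR2HSV)
    box=np.zeros(d.shape,bool)
    if n=="top": box[180:320,295:460]=1
    else: box[170:300,205:345]=1
    o=(h[...,0]>3)&(h[...,0]<20)&(h[...,1]>150)&(h[...,2]>80)&box
    c=cloud(n,o,d);print(n,"orange",len(c),c.mean(0).round(4),c.min(0).round(3),c.max(0).round(3))
    b=(h[...,0]>100)&(h[...,0]<125)&(h[...,1]>150)&box
    b=cv2.erode(b.astype(np.uint8),np.ones((3,3)))>0
    l=cloud(n,b,d);l=l[l[:,2]>.07]
    for _ in range(4):
        A=np.c_[l[:,:2],np.ones(len(l))];k=np.linalg.lstsq(A,l[:,2],rcond=None)[0];r=l[:,2]-A@k;l=l[abs(r)<.006]
    nn=np.array([-k[0],-k[1],1]);nn/=np.linalg.norm(nn)
    print("plane",k.round(4),"tilt",np.arccos(nn[2]).round(3),"dir",np.arctan2(k[1],k[0]).round(3),len(l),l.min(0).round(3),l.max(0).round(3))
    rect=cv2.minAreaRect((l[:,:2]*1000).astype(np.float32));print("rect",rect,cv2.boxPoints(rect).round())
    hh=(c-[0,0,0])@nn-k[2]*nn[2]; print("wing height above lid",np.percentile(hh,[2,50,98]).round(3))
    t=c[hh>.03]; print("top face centroid",t.mean(0).round(4),len(t)); e=np.linalg.svd(t-t.mean(0),full_matrices=0);print(e[2][0].round(3), (t-t.mean(0))@e[2][0].min() if 0 else np.ptp((t-t.mean(0))@e[2][0]).round(3))
p=cv2.imread("pics/top0.png");cv2.imwrite("pics/crop.png",cv2.resize(p[175:325,290:490],None,fx=4,fy=4,interpolation=2))
```

```text
top orange 398 [ 0.5173 -0.0534  0.1651] [ 0.5   -0.08   0.121] [ 0.538 -0.029  0.177]
plane [-0.3804 -0.0397  0.3231] tilt 0.365 dir -3.038 8190 [ 0.446 -0.178  0.076] [0.654 0.075 0.154]
rect ((549.6078491210938, -51.79297637939453), (186.82484436035156, 236.52760314941406), 5.817721366882324) [[ 445.   56.]
 [ 469. -179.]
 [ 655. -160.]
 [ 631.   75.]]
wing height above lid [0.014 0.039 0.044]
top face centroid [ 0.5199 -0.0536  0.1701] 280
[-0.414  0.905  0.096] 0.055
scene orange 230 [ 0.5263 -0.0527  0.1623] [ 0.513 -0.076  0.143] [ 0.54  -0.029  0.175]Traceback (most recent call last):
  File "<stdin>", line 20, in <module>
    return umr_minimum(a, axis, None, out, keepdims, initial, where)
ValueError: zero-size array to reduction operation minimum which has no identity
```

Hinge is at about (0.638, -0.042), jig yaw is 0.103 rad, and the lid is 0.37 rad open. The wing is at about 0.10 rad. A single grasp spans the whole turn (q6 from about -31° to +78°), so I'm moving to above the fin.

Emit:
step_arm:
  commands:
    - {"fingers": -0.05,"dx": -0.041,"dy": -0.0425,"dz": 0,"roll": 5.15}
    - {"fingers": -0.05,"dx": -0.082,"dy": -0.085,"dz": 0,"roll": 10.3}
    - {"fingers": -0.05,"dx": -0.123,"dy": -0.1275,"dz": 0,"roll": 15.45}
    - {"fingers": -0.05,"dx": -0.164,"dy": -0.17,"dz": 0,"roll": 20.6}
    - {"fingers": -0.05,"dx": -0.205,"dy": -0.2125,"dz": 0,"roll": 25.75}
    - {"fingers": -0.05,"dx": -0.246,"dy": -0.255,"dz": 0,"roll": 30.9}
    - {"fingers": -0.05,"dx": -0.287,"dy": -0.2975,"dz": 0,"roll": 36}
    - {"fingers": -0.05,"dx": -0.328,"dy": -0.34,"dz": 0,"roll": 41.2}
  squeeze: 25

```text
time: 1.1
tool_pos: [0.4366, 0.169, 0.2311]
tcp_rot: [1.701, 2.641, 0.0]
wrist_force: [1.4, -0.6, 0.2]
width: 0.531
grip_force: 0.0
```

```bash
cat >> h.py <<'E'
from scipy.spatial.transform import Rotation as Ro
def go(x,y,z,th=None):
    "world target -> tool shift; th: wanted tool-x heading deg"
    s=read_state();R=Ro.from_rotvec(s["tcp_rot"]).as_matrix();h=np.degrees(np.arctan2(R[1,0],R[0,0]))
    print("t",round(s["time"],2),"pos",s["tool_pos"].round(4),"head",h.round(1),"F",s["wrist_force"].round(1),"w",round(s["width"],3),"q6",s["q"][5].round(2))
    print("shift",(R.T@(np.array([x,y,z])-s["tool_pos"])).round(4),"roll",None if th is None else round((h-th+180)%360-180,1))
E
python3 -c "
from h import *
go(.517,-.053,.205,114.6)"
```

```text
t 1.1 pos [0.4366 0.169  0.2311] head 114.4 F [ 1.4 -0.6  0.2] w 0.531 q6 -0.11
shift [-0.2354 -0.0186  0.0261] roll -0.2
```

Emit:
step_arm:
  commands:
    - {"fingers": -0.05,"dx": -0.058,"dy": -0.0046,"dz": 0.004}
    - {"fingers": -0.05,"dx": -0.117,"dy": -0.0092,"dz": 0.008}
    - {"fingers": -0.05,"dx": -0.176,"dy": -0.014,"dz": 0.012}
    - {"fingers": -0.05,"dx": -0.235,"dy": -0.0186,"dz": 0.02}
    - {"fingers": -0.05,"dx": -0.235,"dy": -0.0186,"dz": 0.026}
    - {"fingers": -0.05,"dx": -0.235,"dy": -0.0186,"dz": 0.026}

```text
invalid input
```

```bash
python3 -c "
from h import *
go(.517,-.053,.165,114.6)
a,_=read_camera('scene');b,_=read_camera('top')
f=lambda p:cv2.resize(p,(400,500),interpolation=2)
cv2.imwrite('pics/c1.png',np.hstack([f(a[130:280,220:340]),f(b[160:310,325:445])]))"
```

```text
t 1.1 pos [0.4366 0.169  0.2311] head 114.4 F [ 1.4 -0.6  0.2] w 0.531 q6 -0.11
shift [-0.2354 -0.0186  0.0661] roll -0.2
```

View pics/c1.png

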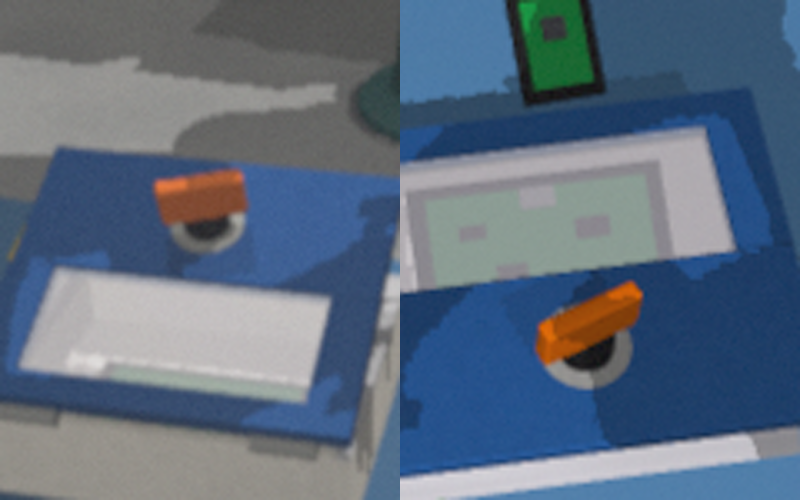

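The crop shows the fin on its black hub, with a light ring round it, and no gripper nearby. The call was refused, probably because the rows lacked "roll", so I repeat it with every field filled.

Emit:
step_arm:
  commands:
    - {"fingers": -0.05,"dx": -0.058,"dy": -0.0046,"dz": 0.004,"roll": 0}
    - {"fingers": -0.05,"dx": -0.117,"dy": -0.0092,"dz": 0.008,"roll": 0}
    - {"fingers": -0.05,"dx": -0.176,"dy": -0.014,"dz": 0.012,"roll": 0}
    - {"fingers": -0.05,"dx": -0.235,"dy": -0.0186,"dz": 0.02,"roll": 0}
    - {"fingers": -0.05,"dx": -0.235,"dy": -0.0186,"dz": 0.026,"roll": 0}
    - {"fingers": -0.05,"dx": -0.235,"dy": -0.0186,"dz": 0.026,"roll": 0}

```text
time: 1.95
tool_pos: [0.5165, -0.0497, 0.204]
tcp_rot: [-1.697, -2.641, 0.001]
wrist_force: [-0.2, -0.4, -0.2]
width: 0.526
grip_force: 0.0
```

```bash
python3 -c "
from h import *
go(.517,-.053,.155,114.6)
a,_=read_camera('scene');b,_=read_camera('top')
f=lambda p:cv2.resize(p,(400,500),interpolation=2)
cv2.imwrite('pics/c2.png',np.hstack([f(a[130:280,220:340]),f(b[160:310,325:445])]))"
```

```text
t 1.95 pos [ 0.5165 -0.0497  0.204 ] head 114.6 F [-0.2 -0.4 -0.2] w 0.526 q6 -0.57
shift [-0.0033 -0.0008  0.049 ] roll -0.0
```

View pics/c2.png

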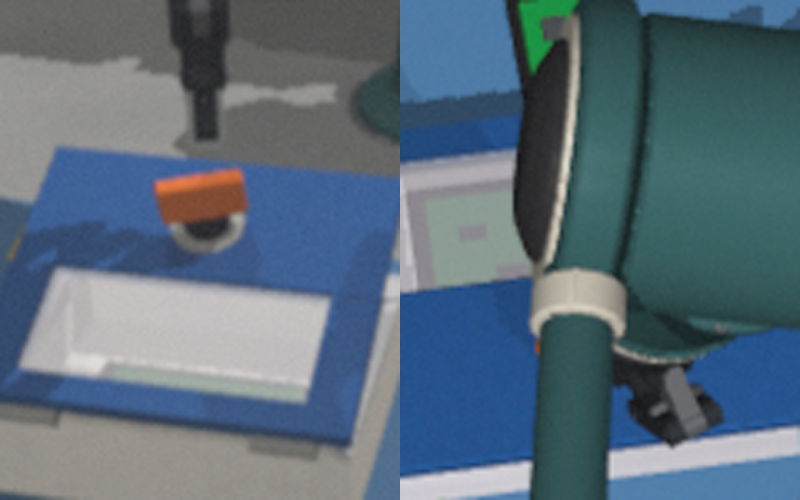

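The closed fingers hang at column 205, in line with the fin at column 200, so they are centred. The top view is hidden by the arm. Now down around the fin.

Emit:
step_arm:
  commands:
    - {"fingers": -0.05,"dx": -0.003,"dy": -0.001,"dz": 0.01,"roll": 0}
    - {"fingers": -0.05,"dx": -0.003,"dy": -0.001,"dz": 0.02,"roll": 0}
    - {"fingers": -0.05,"dx": -0.003,"dy": -0.001,"dz": 0.03,"roll": 0}
    - {"fingers": -0.05,"dx": -0.003,"dy": -0.001,"dz": 0.037,"roll": 0}
    - {"fingers": -0.05,"dx": -0.003,"dy": -0.001,"dz": 0.043,"roll": 0}
    - {"fingers": -0.05,"dx": -0.003,"dy": -0.001,"dz": 0.046,"roll": 0}

```text
time: 2.8
tool_pos: [0.5176, -0.0537, 0.1588]
tcp_rot: [-1.698, -2.643, 0.0]
wrist_force: [0.3, -0.5, 0.3]
width: 0.526
grip_force: 0.0
```

```bash
python3 -c "
from h import *
go(.517,-.053,.155,114.6)
a,_=read_camera('scene')
cv2.imwrite('pics/c3.png',cv2.resize(a[150:250,230:330],(600,600),interpolation=2))"
```

```text
t 2.8 pos [ 0.5176 -0.0537  0.1588] head 114.6 F [ 0.3 -0.5  0.3] w 0.526 q6 -0.58
shift [ 0.0009 -0.0002  0.0038] roll -0.0
```

View pics/c3.png

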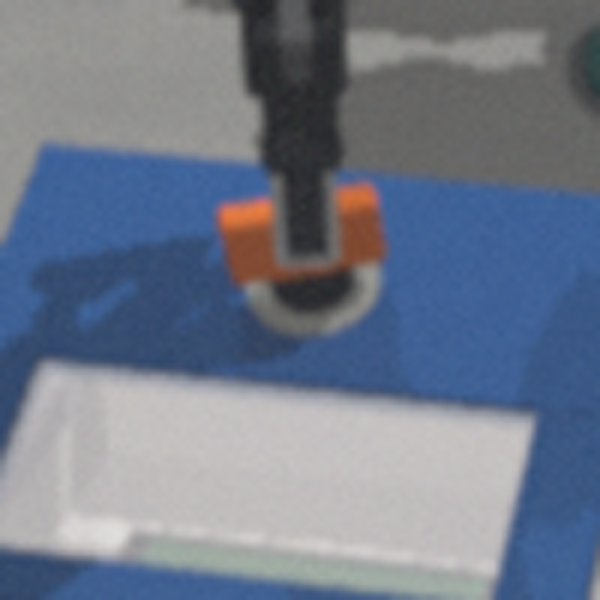

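The rear finger stands in front of the fin at (305,230), centred on it, with no force. I close to about 28 mm.

Emit:
step_arm:
  commands:
    - {"fingers": 0.3,"dx": 0,"dy": 0,"dz": 0.002,"roll": 0}
    - {"fingers": 0.36,"dx": 0,"dy": 0,"dz": 0.004,"roll": 0}
    - {"fingers": 0.36,"dx": 0,"dy": 0,"dz": 0.006,"roll": 0}
    - {"fingers": 0.36,"dx": 0,"dy": 0,"dz": 0.006,"roll": 0}
  squeeze: 20

```text
time: 3.35
tool_pos: [0.5176, -0.0537, 0.1531]
tcp_rot: [-1.698, -2.643, 0.0]
wrist_force: [0.5, 0.3, 0.9]
width: 0.324
grip_force: 0.0
```

```bash
python3 -c "
from h import *
go(.514,-.054,.145,114.6)"
```

```text
t 3.35 pos [ 0.5176 -0.0537  0.1531] head 114.6 F [0.5 0.3 0.9] w 0.324 q6 -0.58
shift [ 0.0012 -0.0034  0.0081] roll -0.0
```

Now push down along the lid's arc, first to about 0.2 rad.

Emit:
step_arm:
  commands:
    - {"fingers": 0.36,"dx": 0,"dy": 0,"dz": 0.003,"roll": 0}
    - {"fingers": 0.36,"dx": 0,"dy": -0.001,"dz": 0.006,"roll": 0}
    - {"fingers": 0.36,"dx": 0.001,"dy": -0.003,"dz": 0.01,"roll": 0}
    - {"fingers": 0.36,"dx": 0.002,"dy": -0.0055,"dz": 0.015,"roll": 0}
    - {"fingers": 0.36,"dx": 0.0025,"dy": -0.008,"dz": 0.02,"roll": 0}
    - {"fingers": 0.36,"dx": 0.0035,"dy": -0.01,"dz": 0.025,"roll": 0}
    - {"fingers": 0.36,"dx": 0.0042,"dy": -0.0125,"dz": 0.03,"roll": 0}

```text
time: 4.22
tool_pos: [0.505, -0.0551, 0.1234]
tcp_rot: [1.697, 2.642, 0.001]
wrist_force: [1.9, 0.2, 3.0]
width: 0.317
grip_force: 1.5
```

```bash
python3 -c "
from h import *
go(.498,-.056,.1075,114.6)
a,_=read_camera('scene')
cv2.imwrite('pics/c4.png',cv2.resize(a[150:300,205:355],(600,600),interpolation=2))"
```

```text
t 4.22 pos [ 0.505  -0.0551  0.1234] head 114.6 F [1.9 0.2 3. ] w 0.317 q6 -0.59
shift [ 0.0021 -0.0068  0.0158] roll -0.0
```

View pics/c4.png

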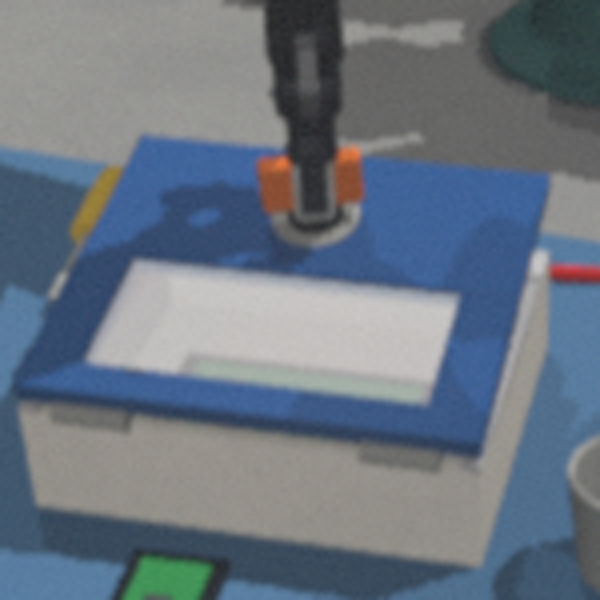

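The lid has come down with the fingers: the fin is at (310,180) and the contact is light, about 3 N. Continuing.

Emit:
step_arm:
  commands:
    - {"fingers": 0.36,"dx": 0.0007,"dy": -0.002,"dz": 0.005,"roll": 0}
    - {"fingers": 0.36,"dx": 0.0014,"dy": -0.004,"dz": 0.01,"roll": 0}
    - {"fingers": 0.36,"dx": 0.002,"dy": -0.006,"dz": 0.0155,"roll": 0}
    - {"fingers": 0.36,"dx": 0.0024,"dy": -0.007,"dz": 0.02,"roll": 0}
    - {"fingers": 0.36,"dx": 0.0027,"dy": -0.008,"dz": 0.0235,"roll": 0}
    - {"fingers": 0.36,"dx": 0.0027,"dy": -0.008,"dz": 0.0235,"roll": 0}

```text
time: 5.03
tool_pos: [0.4961, -0.056, 0.0996]
tcp_rot: [-1.698, -2.643, 0.0]
wrist_force: [1.7, -0.2, 4.8]
width: 0.323
grip_force: 2.2
```

```bash
python3 -c "
from h import *
go(.494,-.057,.092,114.6)"
```

```text
t 5.03 pos [ 0.4961 -0.056   0.0996] head 114.6 F [ 1.7 -0.2  4.8] w 0.323 q6 -0.59
shift [-0.     -0.0024  0.0076] roll -0.0
```

Emit:
step_arm:
  commands:
    - {"fingers": 0.6,"dx": 0,"dy": -0.001,"dz": 0,"roll": 0}
    - {"fingers": 1.0,"dx": 0,"dy": -0.0015,"dz": 0,"roll": 0}
    - {"fingers": 1.0,"dx": 0,"dy": -0.0015,"dz": 0,"roll": 0}
    - {"fingers": 1.0,"dx": 0,"dy": -0.0015,"dz": 0,"roll": 0}
  squeeze: 30

```text
time: 5.52
tool_pos: [0.4954, -0.056, 0.0993]
tcp_rot: [1.698, 2.643, 0.002]
wrist_force: [6.4, 3.3, -1.2]
width: 0.136
grip_force: 31.6
```

```bash
python3 -c "
from h import *
go(.494,-.057,.092,114.6);print(read_state()['torque'])"
```

```text
t 5.53 pos [ 0.4954 -0.056   0.0993] head 114.6 F [ 6.4  3.3 -1.2] w 0.136 q6 -0.59
shift [-0.0004 -0.0017  0.0073] roll -0.0
[ 0.13026678 -0.49979683  0.01796033]
```

The grip is flat on the fin (11.6 mm). Next I press down by feel.

Emit:
step_arm:
  commands:
    - {"fingers": 1.0,"dx": 0,"dy": 0.0003,"dz": 0.001,"roll": 0}
    - {"fingers": 1.0,"dx": 0,"dy": 0.0003,"dz": 0.002,"roll": 0}
    - {"fingers": 1.0,"dx": 0,"dy": 0,"dz": 0.003,"roll": 0}
    - {"fingers": 1.0,"dx": 0,"dy": 0,"dz": 0.003,"roll": 0}
  squeeze: 45

```text
time: 6.02
tool_pos: [0.4948, -0.0561, 0.0965]
tcp_rot: [-1.697, -2.643, -0.001]
wrist_force: [3.2, 3.6, 2.1]
width: 0.132
grip_force: 48.6
```

```bash
python3 -c "
from h import *
go(.494,-.057,.092,114.6);print(read_state()['torque'])"
```

```text
t 6.03 pos [ 0.4948 -0.0561  0.0965] head 114.6 F [3.2 3.6 2.1] w 0.132 q6 -0.59
shift [-0.0005 -0.0011  0.0045] roll -0.0
[ 0.12163229 -0.32853579  0.08170525]
```

Emit:
step_arm:
  commands:
    - {"fingers": 1.0,"dx": 0,"dy": 0,"dz": 0.001,"roll": 0}
    - {"fingers": 1.0,"dx": 0,"dy": 0,"dz": 0.002,"roll": 0}
    - {"fingers": 1.0,"dx": 0,"dy": 0,"dz": 0.002,"roll": 0}

```text
time: 6.4
tool_pos: [0.4946, -0.0561, 0.0948]
tcp_rot: [-1.697, -2.643, -0.0]
wrist_force: [1.2, 4.4, 4.0]
width: 0.131
grip_force: 49.2
```

Emit:
step_arm:
  commands:
    - {"fingers": 1.0,"dx": 0,"dy": 0,"dz": 0.001,"roll": 0}
    - {"fingers": 1.0,"dx": 0,"dy": 0,"dz": 0.001,"roll": 0}

```text
time: 6.65
tool_pos: [0.4945, -0.0561, 0.094]
tcp_rot: [-1.697, -2.642, -0.0]
wrist_force: [0.1, 3.6, 7.3]
width: 0.128
grip_force: 49.4
```

Emit:
step_arm:
  commands:
    - {"fingers": 1.0,"dx": 0,"dy": 0,"dz": 0.001,"roll": 0}
    - {"fingers": 1.0,"dx": 0,"dy": 0,"dz": 0.001,"roll": 0}

```text
time: 6.9
tool_pos: [0.4944, -0.0562, 0.0932]
tcp_rot: [-1.697, -2.642, -0.0]
wrist_force: [-0.8, 4.7, 7.9]
width: 0.131
grip_force: 49.7
```

Emit:
step_arm:
  commands:
    - {"fingers": 1.0,"dx": 0,"dy": 0,"dz": 0.001,"roll": 0}
    - {"fingers": 1.0,"dx": 0,"dy": 0,"dz": 0.001,"roll": 0}

```text
time: 7.15
tool_pos: [0.4941, -0.0561, 0.0923]
tcp_rot: [-1.697, -2.642, 0.0]
wrist_force: [-2.0, 3.9, 9.2]
width: 0.132
grip_force: 49.9
```

Emit:
step_arm:
  commands:
    - {"fingers": 1.0,"dx": 0,"dy": 0,"dz": 0.001,"roll": 0}
    - {"fingers": 1.0,"dx": 0,"dy": 0,"dz": 0.001,"roll": 0}

```text
time: 7.4
tool_pos: [0.494, -0.0562, 0.0914]
tcp_rot: [-1.697, -2.642, 0.0]
wrist_force: [-3.2, 4.7, 10.9]
width: 0.13
grip_force: 50.1
```

```bash
python3 -c "
from h import *
go(.494,-.057,.092,114.6);print(read_state()['torque'])"
```

```text
t 7.4 pos [ 0.494  -0.0562  0.0914] head 114.6 F [-3.2  4.7 10.9] w 0.13 q6 -0.59
shift [-0.0008 -0.0004 -0.0006] roll -0.0
[ 0.36953285 -0.07194245  0.05045204]
```

Emit:
step_arm:
  commands:
    - {"fingers": 1.0,"dx": 0,"dy": 0,"dz": 0.001,"roll": 0}
    - {"fingers": 1.0,"dx": 0,"dy": 0,"dz": 0.001,"roll": 0}

```text
time: 7.65
tool_pos: [0.4939, -0.0561, 0.0906]
tcp_rot: [-1.697, -2.641, 0.0]
wrist_force: [-5.2, 4.8, 12.5]
width: 0.129
grip_force: 50.3
```

Emit:
step_arm:
  commands:
    - {"fingers": 1.0,"dx": 0,"dy": 0,"dz": 0.001,"roll": 0}
    - {"fingers": 1.0,"dx": 0,"dy": 0,"dz": 0.001,"roll": 0}

```text
time: 7.9
tool_pos: [0.4939, -0.0561, 0.0905]
tcp_rot: [-1.697, -2.641, 0.001]
wrist_force: [-6.5, 4.0, 18.7]
width: 0.133
grip_force: 51.3
```

```bash
python3 -c "
from h import *
go(.494,-.057,.092,114.6);print(read_state()['torque'])
a,_=read_camera('scene')
cv2.imwrite('pics/c5.png',cv2.resize(a[150:300,205:355],(600,600),interpolation=2))"
```

```text
t 7.9 pos [ 0.4939 -0.0561  0.0905] head 114.6 F [-6.5  4.  18.7] w 0.133 q6 -0.59
shift [-0.0008 -0.0003 -0.0015] roll -0.0
[0.44019418 0.49761225 0.06245876]
```

View pics/c5.png

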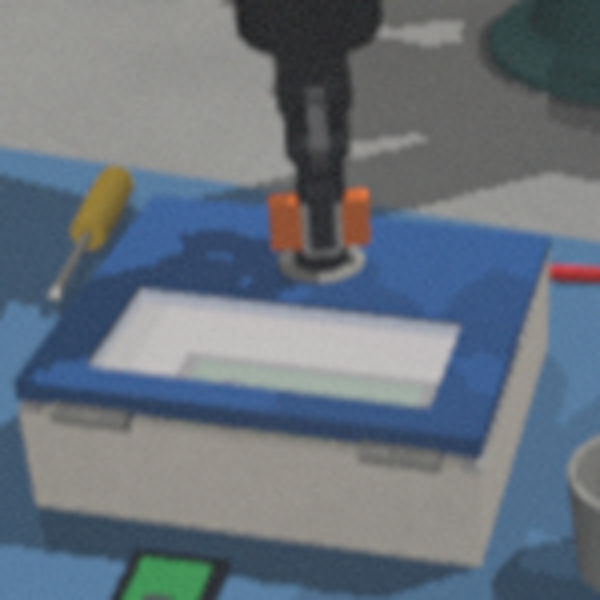

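The lid looks flat and shut. z has stopped at 0.0905 m and the force jumped to 19 N, so it is on the lip. A touch more push, then I start turning clockwise.

Emit:
step_arm:
  commands:
    - {"fingers": 1.0,"dx": 0,"dy": 0,"dz": 0.0005,"roll": 0}
    - {"fingers": 1.0,"dx": 0,"dy": 0,"dz": 0.0005,"roll": 4}
    - {"fingers": 1.0,"dx": 0,"dy": 0,"dz": 0.0005,"roll": 8}
    - {"fingers": 1.0,"dx": 0,"dy": 0,"dz": 0.0005,"roll": 12}
    - {"fingers": 1.0,"dx": 0,"dy": 0,"dz": 0.0005,"roll": 16}
    - {"fingers": 1.0,"dx": 0,"dy": 0,"dz": 0.0005,"roll": 20}

```text
time: 8.7
tool_pos: [0.4943, -0.0561, 0.0905]
tcp_rot: [-2.133, -2.305, 0.0]
wrist_force: [-8.1, 4.8, 21.5]
width: 0.134
grip_force: 51.5
```

```bash
python3 -c "
from h import *
go(.494,-.057,.0905,5.9);print(read_state()['torque'])"
```

```text
t 8.7 pos [ 0.4943 -0.0561  0.0905] head 94.4 F [-8.1  4.8 21.5] w 0.134 q6 -0.24
shift [-0.0009 -0.0004  0.    ] roll 88.5
[ 0.59221026  0.61873553 -0.0151358 ]
```

Emit:
step_arm:
  commands:
    - {"fingers": 1.0,"dx": 0.0004,"dy": -0.0006,"dz": 0,"roll": 5}
    - {"fingers": 1.0,"dx": 0.0004,"dy": -0.0006,"dz": 0,"roll": 10}
    - {"fingers": 1.0,"dx": 0.0004,"dy": -0.0006,"dz": 0,"roll": 15}
    - {"fingers": 1.0,"dx": 0.0004,"dy": -0.0006,"dz": 0,"roll": 20}
    - {"fingers": 1.0,"dx": 0.0004,"dy": -0.0006,"dz": 0,"roll": 25}
    - {"fingers": 1.0,"dx": 0.0004,"dy": -0.0006,"dz": 0,"roll": 30}

```text
time: 9.45
tool_pos: [0.4948, -0.0562, 0.0905]
tcp_rot: [2.658, 1.674, 0.002]
wrist_force: [-3.1, 2.8, 16.5]
width: 0.135
grip_force: 51.0
```

```bash
python3 -c "
from h import *
go(.494,-.057,.0905,5.9);print(read_state()['torque'])"
```

```text
t 9.45 pos [ 0.4948 -0.0562  0.0905] head 64.4 F [-3.1  2.8 16.5] w 0.135 q6 0.28
shift [-0.0011 -0.0004  0.    ] roll 58.5
[0.27522102 0.20780448 0.08221918]
```

Emit:
step_arm:
  commands:
    - {"fingers": 1.0,"dx": 0,"dy": 0,"dz": 0.0006,"roll": 4}
    - {"fingers": 1.0,"dx": 0,"dy": 0,"dz": 0.0006,"roll": 8}
    - {"fingers": 1.0,"dx": 0,"dy": 0,"dz": 0.0006,"roll": 12}
    - {"fingers": 1.0,"dx": 0,"dy": 0,"dz": 0.0006,"roll": 16}
    - {"fingers": 1.0,"dx": 0,"dy": 0,"dz": 0.0006,"roll": 20}
    - {"fingers": 1.0,"dx": 0,"dy": 0,"dz": 0.0006,"roll": 24}

```text
time: 10.2
tool_pos: [0.4952, -0.0565, 0.0905]
tcp_rot: [2.947, 1.086, 0.003]
wrist_force: [-4.6, 2.7, 18.9]
width: 0.135
grip_force: 51.5
```

```bash
python3 -c "
from h import *
go(.494,-.057,.0905,5.9);print(read_state()['torque'])"
```

```text
t 10.2 pos [ 0.4952 -0.0565  0.0905] head 40.5 F [-4.6  2.7 18.9] w 0.135 q6 0.7
shift [-0.0013 -0.0004  0.    ] roll 34.6
[0.23794149 0.4578256  0.04897102]
```

Emit:
step_arm:
  commands:
    - {"fingers": 1.0,"dx": 0,"dy": 0,"dz": 0,"roll": 4}
    - {"fingers": 1.0,"dx": 0,"dy": 0,"dz": 0,"roll": 8}
    - {"fingers": 1.0,"dx": 0,"dy": 0,"dz": 0,"roll": 12}
    - {"fingers": 1.0,"dx": 0,"dy": 0,"dz": 0,"roll": 16}
    - {"fingers": 1.0,"dx": 0,"dy": 0,"dz": 0,"roll": 20}
    - {"fingers": 1.0,"dx": 0,"dy": 0,"dz": 0,"roll": 24}
    - {"fingers": 1.0,"dx": 0,"dy": 0,"dz": 0,"roll": 28}
    - {"fingers": 1.0,"dx": 0,"dy": 0,"dz": 0,"roll": 31}

```text
time: 11.2
tool_pos: [0.4954, -0.057, 0.0905]
tcp_rot: [3.129, 0.26, 0.003]
wrist_force: [-2.5, -0.5, 19.2]
width: 0.136
grip_force: 51.4
```

```bash
python3 -c "
from h import *
go(.494,-.057,.0905,5.9);print(read_state()['torque'])"
```

```text
t 11.2 pos [ 0.4954 -0.057   0.0905] head 9.5 F [-2.5 -0.5 19.2] w 0.136 q6 1.24
shift [-0.0014 -0.0003  0.    ] roll 3.6
[0.00258157 0.4615598  0.04996547]
```

Emit:
step_arm:
  commands:
    - {"fingers": 1.0,"dx": 0,"dy": 0,"dz": 0,"roll": 2}
    - {"fingers": 1.0,"dx": 0,"dy": 0,"dz": 0,"roll": 4}
    - {"fingers": 1.0,"dx": 0,"dy": 0,"dz": 0,"roll": 4}

```text
time: 11.58
tool_pos: [0.4954, -0.0571, 0.0905]
tcp_rot: [3.136, 0.153, 0.003]
wrist_force: [-3.2, -0.2, 18.9]
width: 0.138
grip_force: 51.4
```

```bash
python3 -c "
from h import *
go(.494,-.057,.0905,5.9);print(read_state()['torque'])"
```

```text
t 11.57 pos [ 0.4954 -0.0571  0.0905] head 5.6 F [-3.2 -0.2 18.9] w 0.138 q6 1.31
shift [-0.0014 -0.0002  0.    ] roll -0.3
[-0.00216     0.48344595  0.10491857]
```

Emit:
step_arm:
  commands:
    - {"fingers": 1.0,"dx": 0,"dy": 0,"dz": 0,"roll": 1.5}
    - {"fingers": 1.0,"dx": 0,"dy": 0,"dz": 0,"roll": 3}
    - {"fingers": 1.0,"dx": 0,"dy": 0,"dz": 0,"roll": 3}

```text
time: 11.95
tool_pos: [0.4954, -0.0571, 0.0905]
tcp_rot: [3.138, 0.076, 0.003]
wrist_force: [-2.4, 0.3, 19.3]
width: 0.136
grip_force: 60.1
```

```bash
python3 -c "
from h import *
go(.494,-.057,.0905,5.9);print(read_state()['torque'])"
```

```text
t 11.95 pos [ 0.4954 -0.0571  0.0905] head 2.8 F [-2.4  0.3 19.3] w 0.136 q6 1.36
shift [-0.0014 -0.0002  0.    ] roll -3.1
[0.12514503 0.46248199 1.14775699]
```

The stop is felt: 1.15 N m, heading 2.8°. I release, then lift straight up.

Emit:
step_arm:
  commands:
    - {"fingers": 0.3,"dx": 0,"dy": 0,"dz": 0,"roll": 0}
    - {"fingers": 0.1,"dx": 0,"dy": 0,"dz": -0.001,"roll": 0}
    - {"fingers": 0.0,"dx": 0,"dy": 0,"dz": -0.003,"roll": 0}
    - {"fingers": 0.0,"dx": 0,"dy": 0,"dz": -0.01,"roll": 0}
    - {"fingers": 0.0,"dx": 0,"dy": 0,"dz": -0.03,"roll": 0}
    - {"fingers": 0.0,"dx": 0,"dy": 0,"dz": -0.06,"roll": 0}
    - {"fingers": 0.0,"dx": 0,"dy": 0,"dz": -0.1,"roll": 0}
    - {"fingers": 0.0,"dx": 0,"dy": 0,"dz": -0.14,"roll": 0}

```text
time: 12.95
tool_pos: [0.4936, -0.0562, 0.2286]
tcp_rot: [-3.141, -0.071, 0.002]
wrist_force: [1.0, -0.4, 0.2]
width: 0.501
grip_force: 0.0
```

Emit:
step_arm:
  commands:
    - {"fingers": 0.0,"dx": 0,"dy": 0.05,"dz": 0,"roll": 0}
    - {"fingers": 0.0,"dx": 0,"dy": 0.1,"dz": 0,"roll": 0}
    - {"fingers": 0.0,"dx": 0,"dy": 0.15,"dz": 0,"roll": 0}
    - {"fingers": 0.0,"dx": 0,"dy": 0.2,"dz": 0,"roll": 0}
    - {"fingers": 0.0,"dx": 0,"dy": 0.25,"dz": 0,"roll": 0}
    - {"fingers": 0.0,"dx": 0,"dy": 0.25,"dz": 0,"roll": 0}

```text
time: 13.7
tool_pos: [0.5049, -0.3091, 0.2274]
tcp_rot: [3.14, 0.064, -0.001]
wrist_force: [-0.1, 0.1, 0.2]
width: 0.498
grip_force: 0.0
```

```bash
python3 -c "
from h import *
go(.494,-.057,.0905,5.9)
a,d=read_camera('scene');b,e=read_camera('top')
for u,v in ((330,285),(430,285),(340,265)): print(pt('top',e,u,v))
h=cv2.cvtColor(b,cv2.COLOR_BGR2HSV);m=(h[...,0]>3)&(h[...,0]<20)&(h[...,1]>150)&(h[...,2]>80);m[:180]=0;m[320:]=0;m[:,:295]=0;m[:,460:]=0
v,u=np.nonzero(m);P=np.array([pt('top',e,x,y,0) for x,y in zip(u,v)]);P=P[P[:,2]>.115];print(P.mean(0));w=np.linalg.svd(P-P.mean(0))[2][0];print('fin heading',np.degrees(np.arctan2(w[1],w[0])))
cv2.imwrite('pics/c6.png',np.hstack([cv2.resize(a[130:330,150:410],(400,308)),cv2.resize(b[130:370,210:510],(400,308))]))"
```

```text
t 13.7 pos [ 0.5049 -0.3091  0.2274] head 2.4 F [-0.1  0.1  0.2] w 0.498 q6 0.94
shift [-0.0005 -0.2524  0.1368] roll -3.5
[0.47666329 0.02905239 0.07967501]
[ 0.47229809 -0.15163062  0.07989686]
[0.51226861 0.00997631 0.08030595]
[ 0.4946384  -0.05649362  0.12147922]
fin heading -174.3516166568212
```

View pics/c6.png

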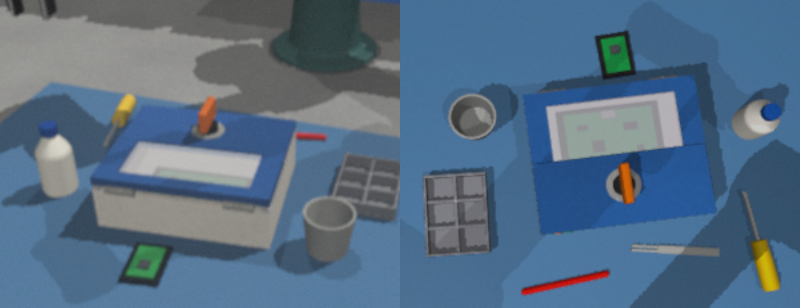

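The lid stays flat at z ≈ 0.080 m with nothing holding it. The fin points straight at the front at heading 5.6°, matching the jig's 5.9°, and the bystanders look undisturbed.

```bash
python3 -c "
from workcell import *
print(finish_job())"
```

```text
the job is handed in; nothing more can be done
None
```

The lid is pressed shut and stays locked with the knob turned clockwise to its stop; the arm is clear, the bystanders look undisturbed in the final picture, and the job was handed in at about 14 s.

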